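# Set a jig's stop screw by the drag of a setting block

## Task

Use the square driver to turn the jig's stop screw down until its sprung nose bears lightly on the steel setting block beneath, so that the block just drags (somewhere between 4 and 14 N of nose pressure) and is never pinched hard. Put the driver back upright in its stand, and with the screw set, slowly draw the block by its tab about 15 mm along the channel, away from the stop, to prove the drag, leaving it still beneath the nose. Work the screw only with the driver, keep the fingers off the bridge, and leave the other things on the desk alone.

Things in the scene. Friction and masses are not known exactly. Their poses are not given: they have to be found in the camera images.
- bed: Aluminium base plate of a small jig, 110 x 210 x 10 mm, fixed. Origin on the desk under the stop screw's axis; plate from x=-55 to 55, y=-75 to 135 mm of its frame. Two steel rails (8 mm wide, y=-60 to 45 mm, tops at z=20 mm) form a 33 mm wide channel in which the setting block slides on the plate's top (z=10 mm).
- bridge: Grey bridge fixed over the bed: posts at x=+-46 mm (16 x 24 mm), crossbar 108 x 24 mm, 52 to 70 mm above the desk. Origin on the bed's top, on the screw's axis, axes as the bed's. Carries the stop screw (square head on top) and below it the round 12 mm nose, 1.5 to 9 mm clear of the block at the start (differs each time, not measured). Nose sprung, about 5 N/mm, gives 6 mm.
- recess (a point): Centre of the mouth of the square recess in the stop screw's head, 90 mm above the desk, frame as the bridge's (does not turn with the screw). Head 24 x 24 x 16 mm, top at this point, stays at this height. Recess 12 mm square, 14 mm deep, bevelled 1.5 mm, sides along x and y of this frame while joint stop_screw is 0.
- stop_screw (a joint): Turn of the stop screw, rad, 0 at the start, up to 4.0. Clockwise seen from above grows and lowers the nose 4 mm per rad (steep thread, 25 mm per turn). Stays where left: friction about 0.11 N m while the nose is free, plus 0.004 N m for each newton with which the nose bears on the block.
- block: Steel setting block, about 0.42 kg: bar 30 mm wide (x), 16 mm high, y=-60 to 50 mm, lying in the channel under the nose. Origin on its underside, at the start about 15 mm to the +y side of the nose. At its +y end, beyond the rails, a narrower upright tab to grip: 20 x 20 mm, centred at y=60 mm, from z=0 to 40 mm. Leaning down on it while pulling adds drag.
- driver: Square driver, 115 mm tall, 0.12 kg, upright in its stand at the start. Origin at the centre of the tip's end face, z up towards the handle. Square steel bit 10 x 10 mm from z=0 to 36 mm, round shank 14 mm across to z=55 mm, square grey handle 24 x 24 mm from z=55 to 115 mm, sides parallel to the bit's.
- stand: Black plastic driver stand, 60 x 60 x 42 mm, fixed to the desk, with one round upright hole in the middle of its top, 16 mm across, 32 mm deep, mouth bevelled by 3 mm. Origin at the centre of its underside. The driver's tip rests 10 mm above the desk in it.
- cube: Steel fidget cube, 32 mm; bystander. Origin at the underside's centre.
- controller: Red plastic game controller, about 150 x 90 x 40 mm; bystander.
- acrylic_base: Clear acrylic figurine base, disc 68 mm across, 8 mm thick; bystander.
- pen_cup: White ceramic pen cup with pens, 72 mm across, cup 95 mm and pens about 145 mm high; bystander.
- mouse: Black round mouse, 62 mm across, 34 mm high; bystander.
- case: White plastic earbud case, 45 x 60 x 24 mm; bystander.
Not all that is in view belongs to the job. Of the things that look like the driver, the larger one is meant. Of the things that look like the block, the larger one is meant.

How it is judged:
By the outcome, as a careful person would: the job done as asked, in the order asked, and still so for the second after the job is handed in, with the robot touching nothing.
It also fails if it takes over 72 s, if anything falls off the work surface, if the arm or the gripper's body presses on something with over 40 N, if the wrist force passes 120 N, or if a joint passes its speed limit or range.

## Robot

A 7-joint arm with a two-finger parallel gripper is mounted at the origin on the work surface. World frame = base frame: x ahead of the robot, y to its left, z up, the work surface at z = 0. Lengths are in m, angles in rad, forces in N, time in s.
With the tool pointing down it reaches from about 0.4 to 0.9 m from the base axis. Payload 5.5 kg.
Tool frame: the origin (TCP) lies midway between the tips of the shut fingers; the grasp point (between the pads) lies 19 mm behind it (manip.grip_depth is the distance from the TCP to the grasp point, in m); z points along the fingers, y is the line along which they close (so a half turn about z gives the same grasp; the last joint's range is limited). The gripper opens to 92 mm and grips with 3 to 60 N. Pads are 19 mm wide; open, the fingers measure 130 mm over their backs; the gripper's body (75 mm by 190 mm) begins 47 mm behind the grasp point.
Start: joints at [-0.989, 0.501, -0.427, 1.55, 0.221, 1.138, -0.21], TCP at [0.204, 0.617, 0.227] pointing down, gripper open.
Joint ranges: [-2.88, 2.88], [-0.31, 2.03], [-1.54, 1.56], [0.2, 2.42], [-1.41, 4.55], [0.19, 2.02], [-2.57, 2.57]. Speed limits (rad/s): [2.57, 2.57, 3.14, 3.14, 3.14, 3.14, 3.14].

## Interface

Orientations are given as a unit quaternion [x, y, z, w].
In Python, from bench import manip, effector, viewer gives the robot as it stands. Calls block until the motion is done:
- manip.move_pose(position, orientation): joint-space move of the TCP to a pose.
- manip.servo_line(position, ori=None, vel=0.15): straight line of the TCP; ori=None keeps the orientation; vel is the mean speed in m/s.
- manip.movej(angles): joint-space move.
- effector.open_jaws() and effector.close(f_grip=None): open the fingers fully, or close them until they stop; f_grip is the grip in N (None keeps the last).
- manip.sleep(seconds).
- manip.solve_ik(position, orientation): joint angles nearest the present ones, or None.
- viewer.get_image(name): name is "side" or "top" or "wrist"; returns the picture (400x640x3 uint8, red, green, blue); there is no depth.
- viewer.get_calibration(name): a dict with "vfov" (degrees; the focal length in pixels is half the picture's height over the tangent of half this angle, whatever the lens; pixels are square), "cx", "cy" (the principal point, pixels), "dist_coeffs" ([k1, k2, p1, p2, k3] as OpenCV has them; the pictures are not rectified), "eye" and "attitude" of the camera in the world. Camera axes: x right, y down, z forward; pixel columns grow to the right and rows downward; lengths in m; the calibration is good to about 2 mm. A picture is of the moment at which its call begins: read the wrist's pose just before it. get_calibration takes no time and is no camera call; for the wrist camera it gives the pose at the moment of the call.
A pose or a line that the arm cannot do raises manip.PlanningError and nothing moves.
- manip.hand_in(): hands the job in; it is judged then, once.
Readings, each from a call of its own:
- manip.current_clock(): time.
- manip.current_q(): joint angles.
- manip.current_joint_velocities(): joint speeds.
- manip.current_tau(): joint torques, N m.
- manip.current_tool_pos(): TCP position.
- manip.current_tcp_rot(): TCP orientation.
- manip.current_force(): force on the tool from outside, world axes, zero at the start.
- manip.current_wrist_torque(): the same for the moment, N m.
- manip.current_finger_gap(): finger opening in m.
- manip.current_gripper_force(): force on a finger pad.
Only numpy, scipy, OpenCV 4.12 (cv2) and the standard library are available. Lean on these libraries where they do the work, as an engineer would, in place of code of your own. Each camera call takes 0.05 s, during which the arm holds its last target. There are 200 camera calls.

## Working session

There is one attempt and no reset: what is moved stays moved. The work goes in short steps, each a Python script; the robot and the scene stay as the last script left them, time stands still between calls to the robot, and variables do not carry over. Pictures are saved under pics/ and viewed, at most 10 in all, crops included, and the job is handed in when it is done.

```bash
ls; mkdir -p pics
python3 - <<'E'
from bench import manip, effector, viewer
import cv2
for n in ("side","top"):
    cv2.imwrite(f"pics/{n}0.png",viewer.get_image(n)[:,:,::-1]); print(n,viewer.get_calibration(n))
print(manip.current_clock(),manip.current_tcp_rot(),viewer.get_calibration("wrist"))
E
```

```text
pics
side {'vfov': 55.05622317130953, 'cx': 314.68115829494934, 'cy': 197.3222366282275, 'dist_coeffs': array([-0.01676142,  0.        ,  0.        ,  0.        ,  0.        ]), 'eye': array([ 0.30798016, -0.74450267,  0.6090491 ]), 'attitude': array([ 0.86564623, -0.16154568,  0.09251684, -0.46475824])}
top {'vfov': 49.311687688536814, 'cx': 321.90722765735353, 'cy': 195.1393599515436, 'dist_coeffs': array([-0.07750895,  0.        ,  0.        ,  0.        ,  0.        ]), 'eye': array([ 0.37006187, -0.02776276,  1.26139131]), 'attitude': array([ 0.7192721 , -0.687225  ,  0.06875227, -0.0751171 ])}
0.1 [ 1.58717242e-01  9.87323676e-01 -8.76064364e-04 -1.69192933e-04] {'vfov': 71.53124164548532, 'cx': 317.464780884973, 'cy': 205.6261236259078, 'dist_coeffs': array([-0.01451018,  0.        ,  0.        ,  0.        ,  0.        ]), 'eye': array([0.12480601, 0.64164962, 0.38428293]), 'attitude': array([0.80042345, 0.579049  , 0.09036575, 0.12593088])}
```

View pics/side0.png

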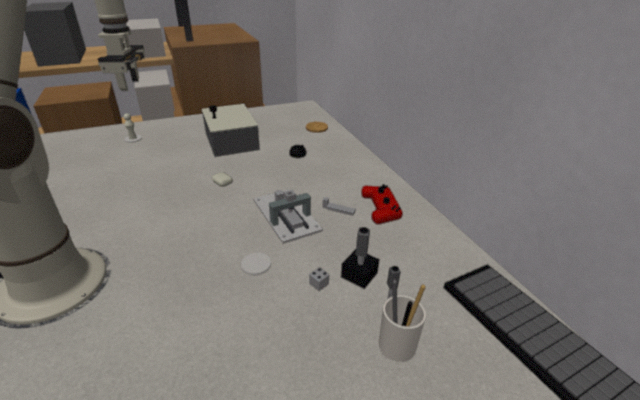

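View pics/top0.png

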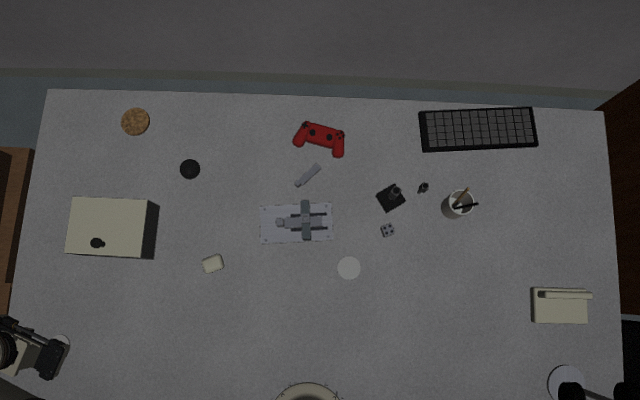

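Candidates:
- **Driver:** the one in the black stand at top (391,197) / side (361,250) is larger. The thin one at top (424,187) / side (393,285) is smaller, a decoy.
- **Block:** the one in the jig channel at top (290,222) is the right one. The loose small one at top (308,175) is a decoy.

Next I'll locate them roughly and take closer looks with the wrist camera.

```bash
cat > h.py <<'E'
from bench import manip, effector, viewer
import cv2, numpy as np, pickle
from scipy.spatial.transform import Rotation as R
from scipy.optimize import least_squares
def KD(c):
    f=200/np.tan(np.radians(c["vfov"]/2)); return np.array([[f,0,c["cx"]],[0,f,c["cy"]],[0,0,1]]),np.array(c["dist_coeffs"])
def ray(c,px,z):
    K,D=KD(c); p=cv2.undistortPoints(np.array([[px]],float),K,D)[0,0]
    d=R.from_quat(c["attitude"]).apply([p[0],p[1],1]); return c["eye"]+d*(z-c["eye"][2])/d[2]
def proj(c,P):
    K,D=KD(c); Rm=R.from_quat(c["attitude"]).inv(); P=np.atleast_2d(P)
    rv=Rm.as_rotvec(); return cv2.projectPoints(np.array(P,float),rv,-Rm.apply(c["eye"]),K,D)[0][:,0]
def snap(n,name):
    c=viewer.get_calibration(n); im=viewer.get_image(n); cv2.imwrite(f"pics/{name}.png",im[:,:,::-1]); pickle.dump(c,open(f"pics/{name}.pkl","wb")); return c,im
def load(name): return pickle.load(open(f"pics/{name}.pkl","rb")),cv2.imread(f"pics/{name}.png")
def down(yaw): # tool pointing down, tool y axis at angle yaw from world +y
    return (R.from_euler("z",yaw)*R.from_quat([0,1,0,0])).as_quat()
E
python3 - <<'E'
from h import *
ct=viewer.get_calibration("top")
for n,px,z in (("stand",(391,197),.042),("screw",(306,220),.09),("tab",(281,223),.05),("bedL",(265,223),.01),("bedR",(332,221),.01),("decoyblk",(308,175),.01),("decoydrv",(424,187),.05),("cup",(458,204),.09)):
    print(n,ray(ct,px,z).round(3))
# wrist camera in tool frame
c=viewer.get_calibration("wrist"); T=R.from_quat(manip.current_tcp_rot())
print(T.inv().apply(c["eye"]-manip.current_tool_pos()), (T.inv()*R.from_quat(c["attitude"])).as_matrix().round(3), T.as_matrix().round(2))
for yaw in (0,np.pi/2,-np.pi/2,np.pi):
  for p in ((.5,-.05,.3),(.5,.15,.3),(.5,-.15,.3)):
    print(yaw,p,manip.solve_ik(p,down(yaw)))
E
```

```text
stand [ 0.625 -0.208  0.042]
screw [0.541 0.028 0.09 ]
tab [0.535 0.1   0.05 ]
bedL [0.538 0.151 0.01 ]
bedR [ 0.553 -0.043  0.01 ]
decoyblk [0.687 0.034 0.01 ]
decoydrv [ 0.657 -0.302  0.05 ]
cup [ 0.604 -0.387  0.09 ]
[ 0.08265881 -0.00120394 -0.15850475] [[ 0.    -0.952 -0.306]
 [ 1.     0.     0.001]
 [-0.001 -0.306  0.952]] [[-0.95  0.31 -0.  ]
 [ 0.31  0.95 -0.  ]
 [ 0.   -0.   -1.  ]]
0 (0.5, -0.05, 0.3) [-0.05810567  0.13403732  0.11524434  1.83955065 -0.01669772  1.16893347
  1.63344187]
0 (0.5, 0.15, 0.3) [-0.13199298  0.1818595  -0.24019533  1.78595838  0.04656409  1.17926875
  1.18464212]
0 (0.5, -0.15, 0.3) [-0.04840084  0.1741158   0.32850846  1.8022581  -0.06061173  1.17501129
  1.8696716 ]
1.5707963267948966 (0.5, -0.05, 0.3) [-1.08494436  0.5423997   1.54788435  1.86417843 -0.56366687  1.30880424
 -2.52022072]
1.5707963267948966 (0.5, 0.15, 0.3) [ 0.66212822  0.43674099 -1.28998421  1.76447161  0.43851341  1.27716028
  2.40618531]
1.5707963267948966 (0.5, -0.15, 0.3) [-0.80461367  0.44699107  1.372586    1.82055387 -0.46122779  1.26047832
 -2.44395409]
-1.5707963267948966 (0.5, -0.05, 0.3) [-0.10892083  0.13378297  0.17143815  1.84116396 -0.02473008  1.16869426
  0.07069474]
-1.5707963267948966 (0.5, 0.15, 0.3) [-0.31095957  0.17333008 -0.03628952  1.79185565  0.00677726  1.17652692
 -0.34930921]
-1.5707963267948966 (0.5, -0.15, 0.3) [-0.07329698  0.17510349  0.35711567  1.80303327 -0.06604771  1.1750762
  0.30429227]
3.141592653589793 (0.5, -0.05, 0.3) [-0.23158983  0.13484174  0.30749365  1.84498193 -0.04423615  1.16837536
 -1.48017874]
3.141592653589793 (0.5, 0.15, 0.3) [-0.52235036  0.17147881  0.20393895  1.79879204 -0.03746285  1.17505801
 -1.87767101]
3.141592653589793 (0.5, -0.15, 0.3) [-0.13493283  0.17823564  0.4282559   1.80491999 -0.07986876  1.1753743
 -1.25265329]
```

Run:
```python
from h import *
t=manip.current_clock()
manip.move_pose([.54,.03,.27],down(-np.pi/2)); c,a=snap("wrist","w1")
manip.move_pose([.615,-.20,.27],down(-np.pi/2)); c,b=snap("wrist","w2")
print(manip.current_clock()-t, manip.current_q().round(2))
cv2.imwrite("pics/w12.png",cv2.resize(np.vstack([a[:,:,::-1],b[:,:,::-1]]),None,fx=.74,fy=.74,interpolation=cv2.INTER_AREA))
```

```text
3.4667 [ 0.1   0.43  0.23  1.53 -0.11  1.19  0.36]
```

View pics/w12.png

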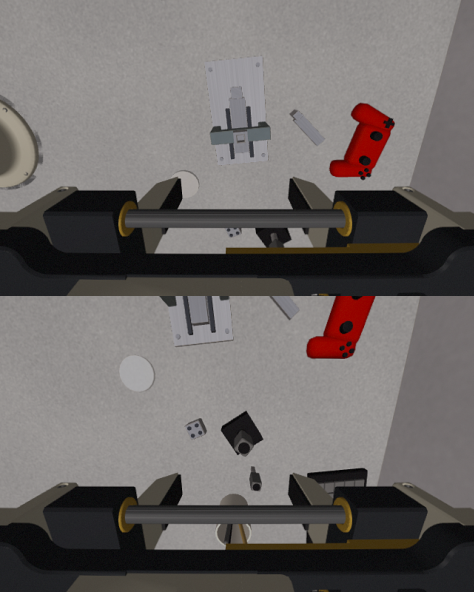

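Stacked wrist views. In w1 the jig's screw is near (324,186) and its tab near (320,125). In w2 the stand's driver is near (328,195), with the smaller driver at (345,250). Next is a close crop of both.

Run:
```python
from h import *
_,a=load("w1");_,b=load("w2")
A=cv2.resize(a[70:230,270:375],None,fx=3.7,fy=3.7,interpolation=cv2.INTER_CUBIC)
B=cv2.resize(b[145:275,290:370],None,fx=4.55,fy=4.55,interpolation=cv2.INTER_CUBIC)
H=592;o=np.zeros((H,A.shape[1]+B.shape[1]+4,3),np.uint8);o[:A.shape[0],:A.shape[1]]=A[:H];o[:B.shape[0],A.shape[1]+4:]=B[:H]
o=np.clip(o*1.4,0,255).astype(np.uint8)
print(o.shape,A.shape,B.shape);cv2.imwrite("pics/crop1.png",o)
```

```text
(592, 756, 3) (592, 388, 3) (592, 364, 3)
```

View pics/crop1.png

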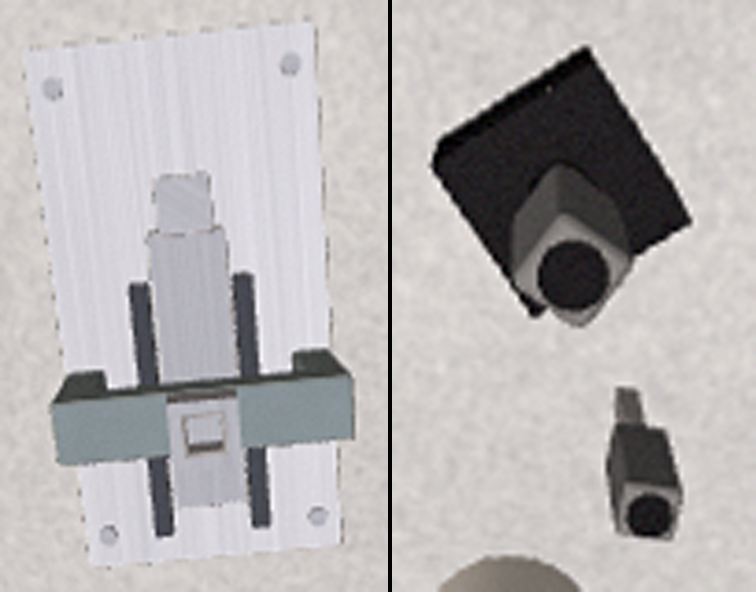

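Left crop: the jig is clear, with bed corners at (27,50), (314,24), (341,540), (90,566), the recess at (204,432) and the tab's top around (182,200). Right crop: the larger driver with the grey square handle has its top at (573,272). The smaller black one at (645,490) is the decoy. Now I'll fit the poses.

Run:
```python
from h import *
from itertools import product
def fit(c,obj,px,x0):
    obj=np.array(obj);px=np.array(px)
    def f(p):
        P=np.c_[R.from_euler("z",p[2]).apply(np.c_[obj[:,:2],obj[:,2]*0])[:,:2]+p[:2],obj[:,2]]
        return (proj(c,P)-px).ravel()
    s=least_squares(f,x0); return s.x,s.fun.reshape(-1,2).round(1)
c1,_=load("w1");c2,_=load("w2")
A=lambda u:[(270-.5+(x+.5)/3.7,70-.5+(y+.5)/3.7) for x,y in u]
B=lambda u:[(290-.5+(x-392+.5)/4.55,145-.5+(y+.5)/4.55) for x,y in u]
bed=[(-.055,.135,.01),(.055,.135,.01),(.055,-.075,.01),(-.055,-.075,.01)]
bar=[(-.054,.012,.07),(.054,.012,.07),(.054,-.012,.07),(-.054,-.012,.07)]
pb=A([(27,50),(314,24),(341,540),(90,566)]); pr=A([(52,405),(352,375),(354,437),(60,465)]); rc=A([(205,432)])
for o,p in ((bed,pb),(bar,pr),(bed+bar+[(0,0,.09)],pb+pr+rc)):
    x,r=fit(c1,o,p,[.54,.03,0]); print("jig",x.round(4),r.tolist())
print("recess",ray(c1,rc[0],.09).round(4))
s=.012
x,r=fit(c2,[(-s,-s,.125),(-s,s,.125),(s,s,.125),(s,-s,.125)],B([(512,265),(563,213),(631,258),(578,325)]),[.63,-.2,.7]); print("handle",x.round(4),r.tolist())
print("disc",ray(c2,B([(573,275)])[0],.125).round(4))
s=.03
x,r=fit(c2,[(-s,-s,.042),(-s,s,.042),(s,s,.042),(s,-s,.042)][1:],B([(434,160),(588,47),(690,222),(532,315)])[1:] ,[.63,-.2,.7]); print("stand",x.round(4),r.tolist())
print("tab",ray(c1,A([(181,203)])[0],.05).round(4))
# other cams
for n,px in (("top",(306,220)),): print(ray(viewer.get_calibration(n),px,.09))
```

```text
jig [0.5501 0.0293 0.0959] [[-0.9, -0.3], [0.7, -1.3], [0.2, 1.7], [-0.0, 0.6]]
jig [0.55   0.0295 0.1021] [[-0.7, -0.6], [0.4, -0.5], [0.7, 0.5], [-0.4, 0.7]]
jig [0.55   0.0295 0.0969] [[-1.0, -0.4], [0.5, -1.5], [0.2, 1.6], [-0.1, 0.5], [-0.6, -0.8], [0.5, -0.4], [0.7, 0.7], [-0.4, 0.5], [0.2, 0.6]]
recess [0.5498 0.0303 0.09  ]
handle [ 0.6288 -0.2094 -0.6801] [[-1.8, 1.7], [0.4, -2.7], [1.6, 0.3], [-0.2, 0.9]]
disc [ 0.6294 -0.2118  0.125 ]
stand [ 0.6284 -0.2093 -0.9962] [[0.4, 1.8], [-0.0, -1.4], [-0.4, -0.5]]
tab [0.5416 0.1038 0.05  ]
[0.5410779  0.02843173 0.09      ]
```

Run:
```python
from h import *
manip.move_pose([.629,-.211,.185],down(-.7)); c,a=snap("wrist","w3")
p=proj(c,[.629,-.211,.125])[0]; print(p,manip.current_clock())
x,y=p.astype(int); cv2.imwrite("pics/crop2.png",np.clip(cv2.resize(a[y-45:y+45,x-50:x+50,::-1],None,fx=6,fy=6,interpolation=cv2.INTER_CUBIC)*1.3,0,255).astype(np.uint8)); print(x-50,y-45)
```

```text
[316.63349975 219.37534961] 4.425
266 174
```

View pics/crop2.png

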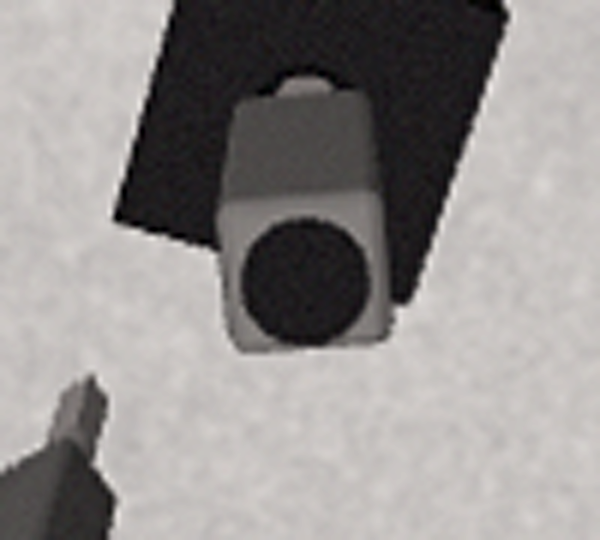

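Close-up: the handle's top is square-on, with corners (219,199), (383,190), (392,338), (236,352) and the disc centre at (306,281). That puts it about 4° counter-clockwise of the tool. It's the large grey one, with the small black one at lower left. Grasping it now.

Run:
```python
from h import *
c,_=load("w3"); p=ray(c,(266+306/6-.4,174+(281+273)/12-.4),.125); print(p)
q=down(-.63)
effector.open_jaws()
manip.servo_line([p[0],p[1],.14],q,vel=.15)
manip.servo_line([p[0],p[1],.081],q,vel=.1); print(manip.current_force().round(2),manip.current_wrist_torque().round(3))
effector.close(60); print("gap",manip.current_finger_gap(),manip.current_gripper_force(),manip.current_force().round(2))
manip.servo_line([p[0],p[1],.19],q,vel=.12)
manip.sleep(.1);print("up",manip.current_finger_gap(),manip.current_force().round(2),manip.current_wrist_torque().round(3),manip.current_clock(),manip.current_q().round(2))
snap("side","s1"); cs=viewer.get_calibration("side"); print(proj(cs,[p[0],p[1],.12]))
```

```text
[ 0.62925097 -0.21124872  0.125     ]
[-0.79  0.66  0.59] [-0.041  0.002  0.006]
gap 0.02383082601406747 59.99196410179138 [-0.6   0.59 -0.12]
up 0.02370758348961567 [ 0.42  0.76 -1.45] [-0.058  0.005 -0.041] 8.05 [ 0.25  0.53  0.05  1.56 -0.03  1.06  1.25]
[[363.27856137 232.06026697]]
```

The driver is in hand (gap 23.8 mm). Carrying it over the recess and looking at the alignment.

Run:
```python
from h import *
q=down(.097)
manip.move_pose([.550,.030,.215],q); manip.servo_line([.550,.030,.188],q,vel=.1)
c,a=snap("wrist","w4"); print(manip.current_clock(),manip.current_q().round(2))
p=proj(c,[[.55,.03,.09],[.55,.03,.117]]); print(p)
x,y=p[0].astype(int); cv2.imwrite("pics/crop3.png",np.clip(cv2.resize(a[y-70:y+40,x-70:x+70,::-1],None,fx=5,fy=5,interpolation=cv2.INTER_CUBIC)*1.3,0,255).astype(np.uint8)); print(x-70,y-70)
```

```text
9.5667 [ 0.03  0.34 -0.17  1.85  0.07  0.96  1.5 ]
[[320.02228176 206.82130914]
 [320.29892673 216.33978937]]
250 136
```

View pics/crop3.png

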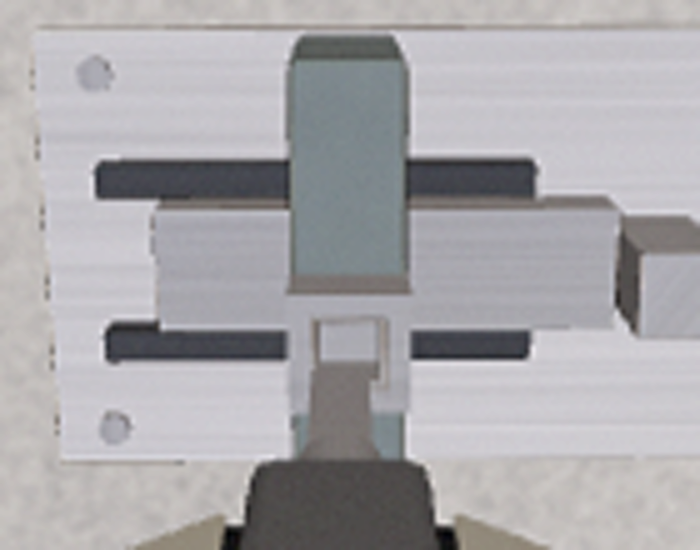

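The picture shows the recess mouth centred at crop (350,353), exactly as predicted. The bit's tip is at (345, ~395), about 1.1 mm too far in −y and 1.3 mm too far toward the robot. I'll shift by that and insert with force checks.

Run:
```python
from h import *
x,y=.5512,.0312
manip.servo_line([x,y,.166],vel=.08); manip.sleep(.1); f0=manip.current_force(); m0=manip.current_wrist_torque(); print(f0.round(2),m0.round(3))
for z in (.161,.158,.155,.152,.149):
    manip.servo_line([x,y,z],vel=.03); f=manip.current_force()-f0; m=manip.current_wrist_torque()-m0
    print(z,f.round(2),m.round(3),manip.current_tool_pos().round(4))
    if abs(f[2])>8: print("blocked"); break
print(manip.current_clock())
```

```text
[ 0.26  0.47 -1.11] [-0.     0.017  0.063]
0.161 [-0.03  0.02 -0.32] [ 0.043  0.009 -0.071] [0.551  0.0312 0.1609]
0.158 [0.14 0.15 0.33] [ 0.007  0.03  -0.102] [0.5511 0.0312 0.1578]
0.155 [0.04 0.7  0.74] [ 0.066  0.008 -0.09 ] [0.5512 0.0312 0.1548]
0.152 [-0.12 -1.2   0.58] [ 0.053 -0.046  0.004] [0.5512 0.0312 0.1518]
0.149 [-0.5  -1.05 -0.73] [ 0.067  0.117 -0.006] [0.5513 0.0312 0.1488]
11.4083
```

Inserted 12 mm with almost no force. The torque reading is noisy, so I'll average it. Starting with up to 0.7 rad, which is safe for any starting gap, to get a baseline.

```bash
cat >> h.py <<'E'
S=np.array([.550,.030]); O=np.array([-.0012,-.0012]); Y0=.097; ZI=.149
def pose(th,z=ZI): # th = clockwise driver turn
    o=R.from_euler("z",-th).apply([*O,0])[:2]; return [*(S-o),z],down(Y0-th)
def turn(th):
    q=manip.solve_ik(*pose(th)); manip.movej(q)
def read(n=12,dt=.015):
    L=[]
    for _ in range(n):
        manip.sleep(dt); L.append(np.r_[manip.current_force(),manip.current_wrist_torque(),manip.current_tau()[6]])
    L=np.array(L); return L.mean(0),L.std(0)
E
python3 - <<'E'
from h import *
log=[]
a=[manip.current_wrist_torque()[2] for _ in range(4)]; print("same-instant",np.round(a,4))
m,s=read(); print("zero",m.round(3),s.round(3)); log.append((0,m))
for th in np.arange(.1,.71,.1):
    t=manip.current_clock(); turn(th); t1=manip.current_clock(); m,s=read(); log.append((th,m))
    print(round(th,2),m.round(3),"sd",s[5:].round(3),"dt",round(t1-t,2))
pickle.dump(log,open("log.pkl","wb")); print(manip.current_clock(),manip.current_q().round(2),manip.current_finger_gap())
E
```

```text
same-instant [0.0566 0.0566 0.0566 0.0566]
zero [-2.760e-01  1.690e-01 -1.532e+00  1.100e-02  1.100e-01 -1.000e-02
 -1.000e-03] [0.353 0.221 0.431 0.02  0.047 0.019 0.001]
0.1 [-1.69   0.12  -1.128 -0.039  0.424  0.024 -0.043] sd [0.029 0.076] dt 0.25
0.2 [-3.109 -1.099 -0.662 -0.276  0.869  0.034 -0.043] sd [0.033 0.074] dt 0.25
0.3 [-4.843 -1.913 -0.206 -0.537  1.401  0.018 -0.051] sd [0.027 0.08 ] dt 0.25
0.4 [-5.225 -1.862  0.213 -0.533  1.49   0.056 -0.087] sd [0.04  0.039] dt 0.25
0.5 [-5.216 -1.725  0.116 -0.516  1.541  0.067 -0.087] sd [0.024 0.039] dt 0.25
0.6 [-5.539 -1.685  0.109 -0.506  1.602  0.055 -0.088] sd [0.029 0.039] dt 0.25
0.7 [-5.829 -1.547  0.148 -0.481  1.636  0.059 -0.089] sd [0.031 0.039] dt 0.25
14.7583 [-0.09  0.39 -0.02  1.88  0.01  0.88  0.86] 0.023566350418571552
```

The joint 7 torque is a clean signal. The screw engages at about 0.35 rad and there's a small side load, which I'll trim off. Continuing until the torque climbs.

```bash
sed -i 's/^S=.*$/S=np.array([.5496,.0299]); O=np.array([-.0012,-.0012]); Y0=.097; ZI=.149/' h.py
cat >> h.py <<'E'
def step(th,log):
    turn(th); manip.sleep(.06); m,s=read(8,.01); log.append((th,m)); print(round(th,2),"F",m[:3].round(1),"tau",m[6].round(4),"sd",s[6].round(4),"Mz",m[5].round(3)); return -m[6]
E
python3 - <<'E'
from h import *
log=[]; b=[]
for th in np.arange(.8,3.3,.1):
    t=step(th,log); b.append(t)
    base=np.median(b[:4])
    if t>base+.02: break
pickle.dump(log,open("log2.pkl","wb")); print(manip.current_clock(),manip.current_q().round(2))
E
```

```text
0.8 F [-5.1 -1.4  0. ] tau -0.0729 sd 0.0083 Mz 0.073
0.9 F [-5.5 -1.  -0. ] tau -0.0743 sd 0.0078 Mz 0.062
1.0 F [-5.6 -1.  -0.1] tau -0.0746 sd 0.0078 Mz 0.07
1.1 F [-5.1 -0.7  0.3] tau -0.0747 sd 0.0078 Mz 0.053
1.2 F [-5.3 -0.7  0.3] tau -0.0749 sd 0.0078 Mz 0.059
1.3 F [-5.4 -0.4 -0. ] tau -0.0749 sd 0.0078 Mz 0.06
1.4 F [-5.3 -0.   0. ] tau -0.075 sd 0.0078 Mz 0.061
1.5 F [-5.5 -0.1  0.2] tau -0.0748 sd 0.0078 Mz 0.058
1.6 F [-5.5  0.   0.3] tau -0.0748 sd 0.0078 Mz 0.07
1.7 F [-5.4  0.3  0.1] tau -0.0747 sd 0.0078 Mz 0.06
1.8 F [-5.5  0.4 -0.1] tau -0.0745 sd 0.0078 Mz 0.066
1.9 F [-5.6  0.4 -0.2] tau -0.0743 sd 0.0078 Mz 0.049
2.0 F [-5.2  0.6 -0.1] tau -0.074 sd 0.0078 Mz 0.073
2.1 F [-5.3  0.9 -0.4] tau -0.0727 sd 0.0081 Mz 0.07
2.2 F [-5.   1.5 -0.7] tau -0.0728 sd 0.0081 Mz 0.058
2.3 F [-4.9  1.7 -0.8] tau -0.0775 sd 0.008 Mz 0.069
2.4 F [-4.8  2.1 -0.7] tau -0.0834 sd 0.0082 Mz 0.054
2.5 F [-4.5  2.7 -1.5] tau -0.0893 sd 0.0079 Mz 0.079
2.6 F [-4.3  3.  -2.1] tau -0.0962 sd 0.0081 Mz 0.067
21.8833 [-0.41  0.4   0.38  1.9  -0.19  0.88 -0.86]
```

There's a clear kink at 2.21 rad of driver turn. At 2.6 the nose is at about 8 N by both turn and torque. One small nudge more, then I back off within the bit's play, lift out and return the driver to its stand.

Run:
```python
from h import *
step(2.65,[]); turn(2.43); m,s=read(6,.015); print("backed",m.round(2))
p,q=pose(2.43); p=manip.current_tool_pos()
manip.servo_line([p[0],p[1],.17],vel=.06); print(manip.current_force().round(1)); manip.servo_line([p[0],p[1],.215],vel=.15)
print("lifted",manip.current_force().round(2),manip.current_finger_gap(),manip.current_clock())
q=down(-.63); x,y=.62925,-.21125
manip.move_pose([x,y,.2],q); manip.servo_line([x,y,.135],q,vel=.15); manip.sleep(.05); f0=manip.current_force()
for z in (.12,.105,.09,.084,.082):
    manip.servo_line([x,y,z],q,vel=.06); f=manip.current_force()-f0; print(z,f.round(1))
    if f[2]>8 or np.hypot(*f[:2])>12: print("blocked");break
print(manip.current_clock())
c,a=snap("wrist","w5"); snap("top","t5")
```

```text
2.65 F [-4.4  2.8 -2. ] tau -0.1185 sd 0.0038 Mz 0.114
backed [-4.68  2.69 -2.45  0.7   1.42  0.04  0.1 ]
[-0.4  0.3 -1.9]
lifted [ 0.37  0.32 -1.2 ] 0.023959408938356578 23.6167
0.12 [-0.9 -0.8  0.2]
0.105 [-0.1 -1.7  0.5]
0.09 [-0.7 -0.6  0. ]
0.084 [-1.3 -1.4  0. ]
0.082 [-0.1 -0.5  0.7]
27.7083
```

Run:
```python
from h import *
x,y=.62925,-.21125
manip.servo_line([x,y,.081],vel=.03); effector.open_jaws(); manip.servo_line([x,y,.19],vel=.15)
c0,a0=snap("wrist","w6a")
manip.move_pose([.550,.030,.185],down(.097)); c,a=snap("wrist","w6"); print(manip.current_clock(),manip.current_q().round(2))
p=proj(c,[.55,.03,.09])[0]; x,y=p.astype(int); print(p,x-50,y-50)
A=cv2.resize(a[y-50:y+40,x-50:x+50,::-1],None,fx=5,fy=5,interpolation=cv2.INTER_CUBIC)
p=proj(c0,[.629,-.211,.125])[0].astype(int);x,y=p
B=cv2.resize(a0[y-50:y+40,x-40:x+40,::-1],None,fx=3.3,fy=3.3,interpolation=cv2.INTER_CUBIC)
o=np.zeros((450,500+B.shape[1],3),np.uint8);o[:,:500]=A;o[:B.shape[0],500:]=B
cv2.imwrite("pics/crop4.png",np.clip(o*1.3,0,255).astype(np.uint8))
```

```text
31.2 [-0.02  0.34 -0.09  1.85  0.04  0.95  1.53]
[321.2582562  206.44435135] 271 156
```

View pics/crop4.png

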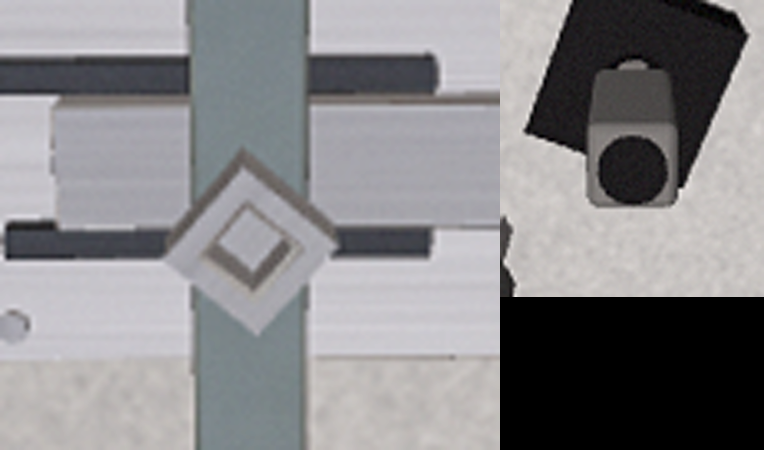

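The square head has turned about 130.5° (2.28 rad), so the bit led it by 0.37 rad. That puts the nose about 0.44 rad past contact, roughly 8–9 N. The driver stands upright in its stand at right. Now for the tab.

Run:
```python
from h import *
q=down(.097-np.pi/2); x,y=.5422,.1042; d=np.array([-.0968,.9953,0])
manip.move_pose([x,y,.16],q); manip.servo_line([x,y,.07],q,vel=.15); manip.servo_line([x,y,.023],q,vel=.06); manip.sleep(.1)
f0=manip.current_force(); print("down",f0.round(2)); 
effector.close(20); manip.sleep(.15); f1=manip.current_force(); print("gap",manip.current_finger_gap(),(f1-f0).round(2))
p=manip.current_tool_pos()
for s in (3,6,9,12,15,16):
    manip.servo_line(p+d*s/1000,vel=.01); f=manip.current_force()-f0; print(s,f.round(2),manip.current_finger_gap().round(4))
print((manip.current_tool_pos()-p).round(4),manip.current_clock())
```

```text
down [-0.22 -0.22 -0.64]
gap 0.01940719939216453 [-1.04  1.78  0.03]Traceback (most recent call last):
  File "<stdin>", line 8, in <module>
AttributeError: 'float' object has no attribute 'round'
```

Only the print failed, and the first 3 mm have been drawn. Continuing.

Run:
```python
from h import *
d=np.array([-.0968,.9953,0]); p=np.array([.5422,.1042,.023]); print((manip.current_tool_pos()-p).round(4),manip.current_force().round(2))
for s in (6,9,12,15,15.5):
    manip.servo_line(p+d*s/1000,vel=.01); print(s,manip.current_force().round(2),round(manip.current_finger_gap(),4))
print((manip.current_tool_pos()-p).round(4),manip.current_clock())
effector.open_jaws(); manip.sleep(.1)
t=manip.current_tool_pos(); print(manip.current_force().round(2))
manip.servo_line([t[0],t[1],.08],vel=.1); manip.servo_line([t[0],t[1],.19],vel=.2)
manip.move_pose([.55,.06,.22],down(.097)); c,a=snap("wrist","w7"); print(manip.current_clock())
p=proj(c,[.55,.06,.05])[0]; x,y=p.astype(int); cv2.imwrite("pics/crop5.png",np.clip(cv2.resize(a[max(y-70,0):y+60,x-90:x+90,::-1],None,fx=4,fy=4,interpolation=cv2.INTER_CUBIC)*1.3,0,255).astype(np.uint8)); o=[x-90,max(y-70,0)]
B=lambda P:((proj(c,P)-o)*4).round()
b=R.from_euler("z",.097)
print("tab top if moved 15:",B(b.apply([[0,.09,.05]])+[.55,.0297,0]), "unmoved",B(b.apply([[0,.075,.05]])+[.55,.0297,0]))
```

```text
[-0.      0.0005  0.    ] [ 0.91 -5.08  0.98]
6 [  0.81 -10.63   1.18] 0.0201
9 [  1.05 -11.73   1.93] 0.0199
12 [  1.23 -14.07   0.66] 0.0195
15 [  0.87 -13.45   1.11] 0.0199
15.5 [  2.39 -12.46   0.52] 0.0197
[-0.0007  0.0086 -0.    ] 38.1667
[-0.02  0.39 -0.46]
42.3667
tab top if moved 15: [[558. 273.]] unmoved [[509. 273.]]
```

View pics/crop5.png

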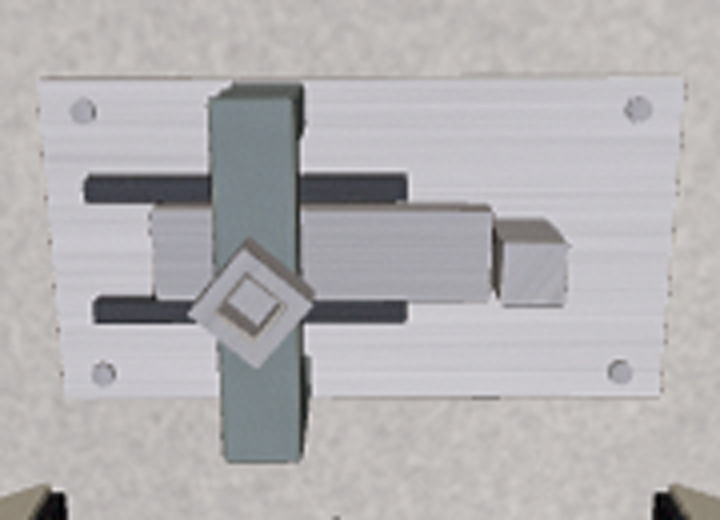

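The picture shows the tab's top at crop (533,273), about 7.5 mm along. The arm is compliant, so roughly 13 N of drag left it lagging. I'll re-grip and draw the remaining 7.5 mm, judging by the actual tool position.

Run:
```python
from h import *
q=down(.097-np.pi/2); d=np.array([-.0968,.9953,0]); g=np.array([.5422,.1042,.023])+d*.0078
manip.move_pose([g[0],g[1],.16],q); manip.servo_line([g[0],g[1],.07],q,vel=.15); manip.servo_line(g,q,vel=.06); manip.sleep(.1)
effector.close(35); manip.sleep(.15); p=manip.current_tool_pos(); print("gap",manip.current_finger_gap(),manip.current_force().round(2),(p-g).round(4))
s=0
while (m:=(manip.current_tool_pos()-p)@d)<.0074 and s<18:
    s+=1; manip.servo_line(g+d*s/1000,vel=.008)
    if s%3==0: print(s,round(m*1000,1),manip.current_force().round(1))
t=manip.current_tool_pos(); print("moved",((t-p)@d*1000).round(2),manip.current_force().round(1))
manip.servo_line([t[0],t[1],.023],vel=.02); manip.sleep(.1); print("relaxed",manip.current_force().round(1),((manip.current_tool_pos()-p)@d*1000).round(2))
effector.open_jaws(); t=manip.current_tool_pos()
manip.servo_line([t[0],t[1],.08],vel=.1); manip.servo_line([t[0],t[1],.19],vel=.2)
manip.move_pose([.55,.06,.22],down(.097)); c,a=snap("wrist","w8"); print(manip.current_clock())
x,y=proj(c,[.55,.06,.05])[0].astype(int); o=[x-90,max(y-70,0)]
A=cv2.resize(a[o[1]:y+60,x-90:x+90,::-1],None,fx=4,fy=4,interpolation=cv2.INTER_CUBIC)
cv2.imwrite("pics/crop6.png",np.clip(A*1.3,0,255).astype(np.uint8))
b=R.from_euler("z",.097)
for k in (.075,.09): print(k,((proj(c,b.apply([[0,k,.05]])+[.55,.0297,0])-o)*4).round())
```

```text
gap 0.01988235396633071 [-0.1  -0.18 -0.04] [0.0001 0.0002 0.    ]
3 0.1 [ 0.3 -7.4  0.8]
6 0.3 [  2.2 -12.7   1.5]
9 1.9 [  1.6 -12.5   0.9]
12 4.7 [  1.6 -14.2   3.5]
moved 7.62 [  1.4 -13.9   2.2]
relaxed [ 0.5 -2.9  0.9] 7.54
55.3167
0.075 [[509. 273.]]
0.09 [[558. 273.]]
```

View pics/crop6.png

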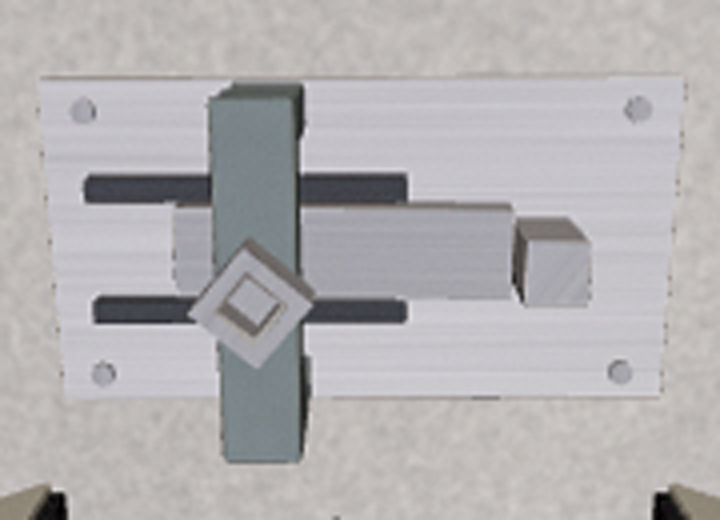

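The tab is now at crop (557,273), about 15 mm from where it started, with the block still under the nose. The screw head is unchanged and the gripper is clear, so I'm handing in.

```bash
python3 -c "
from bench import manip
print(manip.hand_in(),manip.current_clock())"
```

```text
the job is handed in; nothing more can be done
the job is handed in; nothing more can be done
```

I handed the job in at about 55 s: the stop screw is set to roughly 8–9 N of nose pressure (estimated from turn and torque), the driver is upright in its stand, and the block was drawn about 15 mm in two pulls against roughly 13 N of drag and is still under the nose.

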